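# Change gear on the bench jar mill through its H-gate

## Robot

A 6-joint arm with a two-finger parallel gripper is mounted at the origin on a cart in front of the work surface, level with it; the furniture and walls round the work are solid. World frame = base frame: x ahead of the robot, y to its left, z up, the work surface at z = 0. Lengths are in m, angles in rad, forces in N, time in s.
With the tool pointing down it reaches from about 0.25 to 0.775 m from the base axis. Payload 4 kg.
Tool frame: the origin (TCP) lies midway between the tips of the shut fingers; the grasp point (between the pads) lies 19 mm behind it; z points along the fingers, y is the direction in which the jaws open and shut (so a half turn about z gives the same grasp; the last joint's range is limited). The gripper opens to 85 mm and grips with 20 to 120 N. Pads are 22 mm wide; open, the fingers measure 114 mm over their backs; the gripper's body (76 mm by 85 mm) begins 54 mm behind the grasp point. The pads swing forward as they close: fully open they stand 13 mm farther back than shut.
Start: joints at [-0.103, 0.087, 1.371, -0, 1.684, -0.103], TCP at [0.55, -0, 0.231] pointing down, gripper open.
Joint ranges: [-3.1, 3.1], [-0.76, 2.03], [0.27, 2.55], [-1.08, 4.22], [0.17, 2.65], [-2.57, 2.57]. Speed limits (rad/s): [2.79, 2.79, 3.14, 3.14, 3.14, 3.14].

## Interface

Orientations are given as a rotation vector (axis times angle).
In Python, from rig import env, capture gives the robot as it stands.
- The arm moves only by the tool play_rows, never from a script. Its argument "deltas" is a list of rows, each a list of 7 numbers: the turn, a rotation vector about the tool's x, y, z in rad, then the shift along the tool's x, y, z in mm, then the closure in counts, from 0 (fully open) to 255 (shut). In form: [[wx, wy, wz, tx, ty, tz, hand], ...]. A call has 1 to 12 rows; each row is the pose to reach, as a shift and turn from the pose measured when the call began, along the tool's axes at that moment; what a row does not reach only later rows make up. A row lasts 1/10 s, in which the tool goes at most 50 mm and 8.59 degrees, less where a joint would pass 70% of its speed; a pose out of reach is approached as far as the arm can. A call with a gripper value outside its range is refused whole. The fingers move at their own pace and stop on an object; "squeeze" is the grip in N (left out, the last holds). Time passes only in rows, so rows that repeat a pose let the fingers close. It gives the time, the measured TCP pose, the force and the opening at its end, in the units of the state.
- env.observe(): the state, without advancing time (a new reading comes with each control period).
- capture(name): name is "scene" or "side" or "wrist"; returns a dict with "color" (400x640x3 uint8, red, green, blue), "K" (3x3 intrinsics, pixels), "R" (3x3) and "t" (3): a world point X has camera coordinates R X + t. Camera axes: x right, y down, z forward; pixel columns grow to the right and rows downward; lengths in m; the calibration is good to about 2 mm. A picture is of the moment at which its call begins. There is no depth.
- env.finish_job(): hands the job in, once; it reports no verdict.
The state is a dict: "time_s": time; "q": joint angles; "qvel": joint speeds; "joint_torque": joint torques, N m; "tcp_pos": TCP position; "orientation": TCP orientation; "contact_force": force on the tool from outside, world axes, zero at the start; "torque": the same for the moment, N m; "width": finger opening in m.
Only numpy, scipy, OpenCV 4.12 (cv2) and the standard library are available. Lean on these libraries where they do the work, as an engineer would, in place of code of your own. Each camera call takes 0.05 s, during which the arm holds its last target. There are 200 camera calls.

## Task

Change the jar mill to the gear at the far right of its H-gate (seen with its rollers on the left), only by pushing with the fingertips: push the lock bar's post out to the right until the gate is free, push the gear lever out of the near left slot, across the crossbar and right to the end of the far right slot, then push the lock bar fully home again so that it locks the lever in gear. Grip and lift nothing, force nothing, and leave the jar on the rollers and everything else where it is.

Things in the scene. Friction and masses are not known exactly. Their poses are not given: they have to be found in the camera images.
- mill: bench jar mill, fixed: grey gearbox (x -95 to +95, y -122 to +78 mm, 105 high, motor behind), roller bed on its left (x -75 to +75, y +78 to +276 mm; jar on it up to 120 high). Origin on the table right under the centre of the H-gate. x points from the near side of the gate to its far side, y left to the rollers, z up. These words give all positions in this frame
- gate_centre (a point): centre of the H-gate on the top of its 6 mm bright steel plate, 111 mm above the table; plate 124 (x) by 116 mm (y). Two slots 16 mm wide run along x at y = +26 (left) and -26 mm (right), from x = -41 (near) to +41 mm (far); a crossbar 18 mm wide along y at x = 0 joins them, corners rounded to 10 mm. The walls of the gate stop the lever
- lever_side (a joint): sideways tilt s of the gear lever, rad: 0 upright, positive leans right (-y); -0.28 in the left slots, +0.28 in the right, play 0.02. Pivot on the gate's centre line, 18 mm above the table (90 mm below mid-plate). It stays where it is left; 2 to 3 N at the knob moves it
- lever_fore (a joint): tilt f of the gear lever along the slots, rad: 0 in the crossbar (crosses within 0.03, more with the rounded corners' help), positive leans to the far side (+x), about +0.35 at the far slot ends, -0.35 at the near ends. A point of the lever at distance L from the pivot stands at x = L sin f, y = -L sin s cos f, z = 18 mm + L cos s cos f
- lever_knob (a point): middle of the lever's black pear-shaped knob, L = 150 mm from the pivot; knob radius 15 to 17 mm from L = 136 to 170, tapering down to 8 mm at L = 114, top at L = 178; steel stem below it 12 mm thick. At the start the lever is in the near left slot
- lock_bar (a joint): how far the lock bar is pushed out to the right (-y), m: 0 home, 0.078 fully out. Home, its nose reaches y = +38 mm across the crossbar, so the lever cannot leave its slot; the right slots are free from 0.074. Moves at about 3 N, stays where left; goes home only with lever_fore beyond 0.22 either way
- bar_post (a point): middle of the lock bar's black upright post, 150 mm above the table; post 15 to 19 mm thick, from 124 to 168 mm above the table, at x = 0, y = -107 mm when home, -185 mm when out. The flat bar (26 mm wide, top 119 mm above the table) runs left from it over the gate, through two steel guides at y = -53 and -86 mm with tops at 124 mm
- mill_jar: white glaze jar with black lid, 51 mm in diameter, 60 mm long, loose, lying along y on the two rollers; origin at the middle of its bottom. It stays there
- spare_jar: the same kind of jar standing upright behind the mill, loose; origin at the middle of its underside. To be left alone
- timer: green and white wind-up timer, 63 mm in diameter, 43 mm high, loose, behind the mill; origin at the middle of its underside. To be left alone
- brush_liner: thin black brush, 142 mm long, lying loose on the table to the right of the mill; to be left alone
- bisque_cup: small cup, 67 mm wide and 61 mm high, loose on the banding wheel at the back; to be left alone

How it is judged:
On the way, in this order (a step that is already met when the one before it is completed fails the run):
1. the lock bar is pushed out and frees the crossbar and the right-hand slots (value of joint lock_bar above 0.07 m), for 0.2 s.
2. the lever has crossed to the right-hand side (value of joint lever_side above 0.22 rad), for 0.1 s.
3. the lever is in the far right slot (value of joint lever_fore above 0.29 rad and value of joint lever_side above 0.23 rad), for 0.2 s.
At the end, for the whole second after the job is handed in: The lever stands at the end of the far right slot (lever_fore over 0.29, lever_side over 0.23), the lock bar is home again to within 6 mm (so it bars the way back), both at rest, and the jar still lies on the rollers within 20 mm of where it was (all of step 3 and value of joint lock_bar below 0.006 m and velocity of joint lever_fore between -0.02 and 0.02 rad/s and velocity of joint lock_bar between -0.02 and 0.02 m/s and distance of mill_jar from where it was at the start of the episode below 0.02 m); the robot touches nothing.
It fails at once if a thing that stands by (spare jar, timer, brush, cup) is moved by more than 20 mm (distance of any of spare_jar, timer, brush_liner, bisque_cup from where it was at the start of the episode above 0.02 m).
It fails at once if the jar is moved along the rollers or lifted off them (distance of mill_jar from where it was at the start of the episode above 0.02 m).
It fails at once if the lever is gripped or forced (more than 35 N of finger force on it) (contact force between the fingers and lever_fore above 35 N).
It fails at once if the lock bar is gripped or forced (more than 35 N of finger force on it) (contact force between the fingers and lock_bar above 35 N).
It also fails if it takes over 72 s, if anything falls off the work surface, if the arm or the gripper's body presses on something with over 40 N, if the wrist force passes 120 N, or if a joint passes its speed limit or range.

## Working session

There is one attempt and no reset: what is moved stays moved. The work goes in short steps, Python scripts to look and compute and a tool call to move; the robot and the scene stay as the last step left them, time stands still between calls to the robot, and variables do not carry over. Pictures are saved under pics/ and viewed, about 8 in all and at most 12, crops included, and the job is handed in when it is done.

Besides the shell and the picture viewer there is one more tool, called as name([rows], argument=value, ...), one row to a line, values as JSON. play_rows: Moves the arm, as the interface text tells. Its arguments: {"type":"object","properties":{"deltas":{"type":"array","items":{"type":"array","items":{"type":"number"}}},"squeeze":{"type":"number"}},"required":["deltas"]}

```bash
mkdir -p pics; ls
python3 - <<'E'
from rig import env, capture
import cv2, numpy as np
for n in ["scene","side"]:
    c=capture(n); cv2.imwrite(f"pics/{n}0.png",c["color"][:,:,::-1]); np.savez(f"pics/{n}0.npz",**c)
    print(n,c["K"].round(1).tolist(),(-c["R"].T@c["t"]).round(3), c["R"].round(2).tolist())
s=env.observe(); print(s)
E
```

```text
pics
scene [[371.4, 0.0, 315.8], [0.0, 371.4, 201.6], [0.0, 0.0, 1.0]] [ 0.299 -0.508  0.868] [[0.83, -0.56, -0.0], [-0.42, -0.62, -0.67], [0.37, 0.55, -0.75]]
side [[487.4, 0.0, 324.9], [0.0, 487.4, 202.9], [0.0, 0.0, 1.0]] [0.335 1.047 0.679] [[-0.96, -0.29, -0.01], [-0.13, 0.44, -0.89], [0.26, -0.85, -0.46]]
{'time_s': 0.1, 'q': array([-1.03095203e-01,  8.79294870e-02,  1.37213193e+00,  7.29248091e-06,
        1.68361032e+00, -1.03113033e-01]), 'qvel': array([ 4.42784350e-04, -1.30800825e-03, -3.41677789e-03,  4.61433792e-05,
       -1.11162433e-03, -3.04052419e-04]), 'joint_torque': array([ 2.78635656e-03, -3.53014469e+01, -3.14218891e+01, -1.15072685e-04,
        7.91701314e-03, -1.45799942e-05]), 'tcp_pos': array([5.49543986e-01, 4.75653806e-05, 2.30215116e-01]), 'orientation': array([-2.22027605e+00, -2.22031745e+00,  2.04945383e-03]), 'contact_force': array([ 0.14414009, -0.20579741,  0.72871643]), 'torque': array([ 0.01026098, -0.00814599, -0.01581926]), 'width': 0.08560304859721961}
```

View pics/scene0.png

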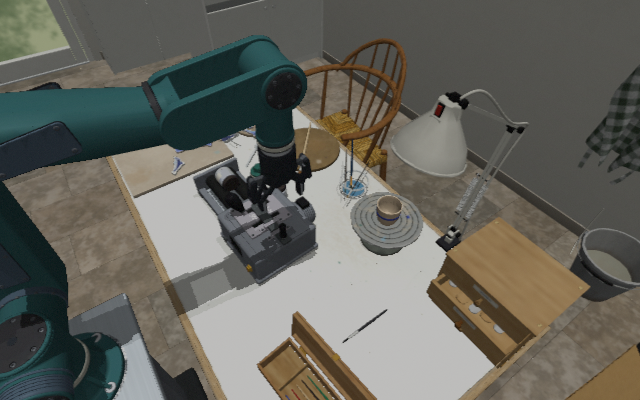

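View pics/side0.png

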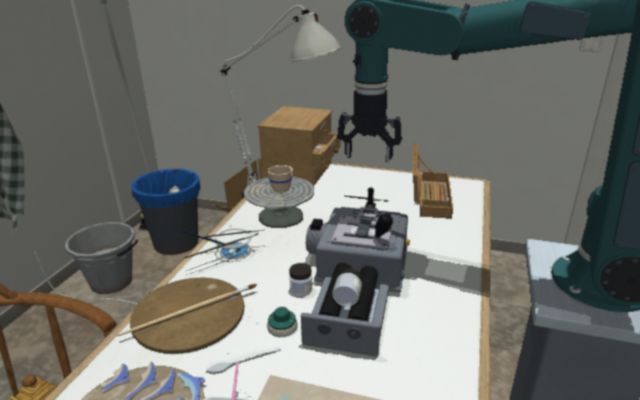

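The scene view shows the mill at about (255,230) with the bar post at (283,230). The side view shows the gearbox at about (360,240), the post at (370,195) and the knob at (383,225). Next I'll enlarge both.

Run:
```python
import cv2, numpy as np
a=cv2.imread("pics/scene0.png")[150:290,190:330]; b=cv2.imread("pics/side0.png")[175:315,300:440]
o=np.hstack([cv2.resize(x,(400,400)if 0 else (400,400),interpolation=cv2.INTER_CUBIC) for x in (a,b)])
cv2.imwrite("pics/crop0.png",o)
```

```text
(no output)
```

View pics/crop0.png

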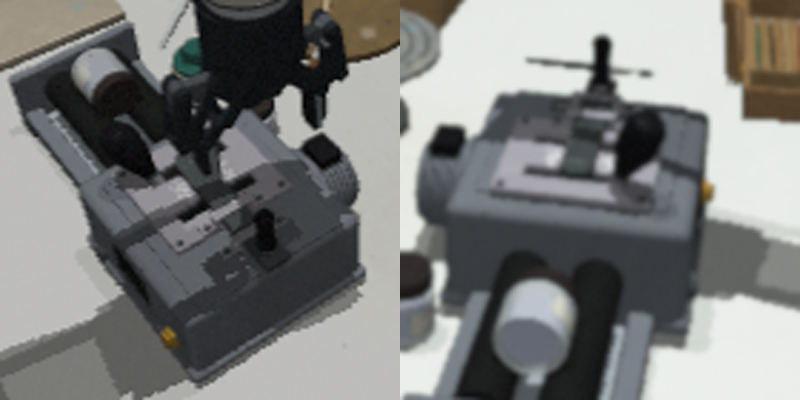

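```bash
cat > h.py <<'E'
import numpy as np
def proj(c,X): p=c["R"]@X+c["t"]; p=c["K"]@p; return p[:2]/p[2]
def W(p,m): # mill mm -> world m
    c,s=np.cos(p[2]),np.sin(p[2]); return np.array([p[0]+(c*m[0]-s*m[1])/1e3,p[1]+(s*m[0]+c*m[1])/1e3,m[2]/1e3])
def lev(L,s,f): return np.array([L*np.sin(f),-L*np.sin(s)*np.cos(f),18+L*np.cos(s)*np.cos(f)])
E
python3 - <<'E'
import numpy as np
from scipy.optimize import least_squares
from h import *
C=[dict(np.load("pics/scene0.npz")),dict(np.load("pics/side0.npz"))]
k=400/140
off=[(190,150,0),(300,175,400)]
pts=[(0,265,230,(0,-107,148)),(0,122,145,lev(152,-.28,-.35)),(0,172,255,(-62,-58,111)),(0,195,380,(-95,-122,0)),
(1,602,62,(0,-107,148)),(1,640,138,lev(150,-.28,-.35)),(1,660,208,(-62,58,111)),(1,488,193,(62,58,111)),(1,512,112,(62,-58,111))]
def res(p):
    return np.array([proj(C[i],W(p,np.array(m)))-[off[i][0]+(u-off[i][2])/k,off[i][1]+v/k] for i,u,v,m in pts])
r=least_squares(lambda p:res(p).ravel(),[.6,.1,0],loss='soft_l1'); print(r.x, res(r.x).round(1).tolist())
for n,m in [("post",(0,-107,150)),("knob",lev(150,-.28,-.35)),("gate",(0,0,111))]: print(n,W(r.x,m).round(4))
E
```

```text
[0.53283989 0.10524603 0.06368813] [[-1.4, -1.3], [-0.4, 1.0], [0.9, -1.2], [0.4, 2.2], [-0.4, -0.8], [0.3, 2.2], [-3.8, -0.4], [0.1, -1.6], [2.1, 1.9]]
post [ 0.5396 -0.0015  0.15  ]
knob [0.479  0.1408 0.1534]
gate [0.5328 0.1052 0.111 ]
```

The fit is consistent to a few mm. I'll shut the fingers, align them with the mill and stand off left of the post, then look from close by.

play_rows([
  [0, 0, -0.03, 20, -6, 0, 255],
  [0, 0, -0.064, 39, -12.5, 0, 255],
  [0, 0, -0.064, 39, -12.5, 0, 255],
  [0, 0, -0.064, 39, -12.5, 0, 255],
  [0, 0, -0.064, 39, -12.5, 0, 255],
  [0, 0, -0.064, 39, -12.5, 0, 255],
  [0, 0, -0.064, 39, -12.5, 0, 255],
  [0, 0, -0.064, 39, -12.5, 0, 255],
], squeeze=20)

```text
time_s: 0.9
tcp_pos: [0.5371, 0.0386, 0.2302]
orientation: [-2.149, -2.289, 0.002]
contact_force: [-0.2, 0.7, -0.4]
width: -0.0001
```

Run:
```python
from rig import env, capture
import cv2, numpy as np
from h import *
c=capture("wrist"); np.savez("pics/w1.npz",**c)
im=c["color"][:,:,::-1].copy(); cv2.imwrite("pics/w1.png",im)
p=[.53284,.10525,.06369]
for m in [(0,-107,168),lev(178,-.28,-.35),(-62,-58,111),(62,-58,111),(62,58,111),(-62,58,111)]:
    print(proj(c,W(p,np.array(m))).round(1))
```

```text
[318.5 258.8]
[215.2  35.9]
[250.7 180. ]
[386.3 179.9]
[395.6  39.2]
[241.1  39.4]
```

View pics/w1.png

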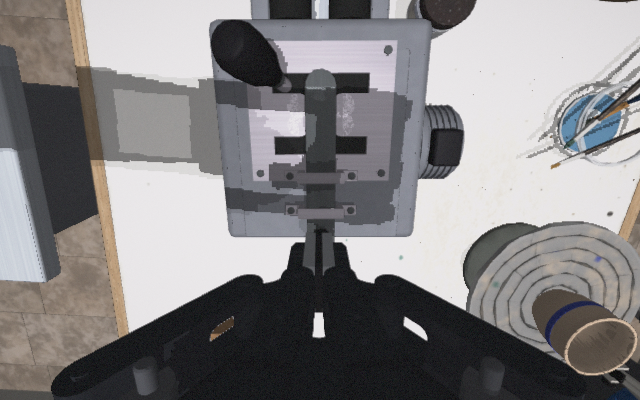

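The wrist view agrees with the fit: the predicted plate corners, for example (250,180) and (396,39), lie on the plate within about 2 px. The knob is at the near left, around (245,50), and the bar nose is at (320,72). Now I'll descend and push the post.

play_rows([
  [0, 0, 0, 0, 0, 25, 255],
  [0, 0, 0, 0, 0, 55, 255],
  [0, 0, 0, 0, 0, 80, 255],
  [0, 0, 0, 0, 0, 93, 255],
  [0, 0, 0, 0, 0, 93, 255],
  [0, 0, 0, -8, 0, 93, 255],
  [0, 0, 0, -16, 0, 93, 255],
  [0, 0, 0, -21, 0, 93, 255],
  [0, 0, 0, -26, 0, 93, 255],
  [0, 0, 0, -31, 0, 93, 255],
  [0, 0, 0, -36, 0, 93, 255],
])

```text
time_s: 2.05
tcp_pos: [0.5398, 0.0028, 0.138]
orientation: [-2.149, -2.29, -0.001]
contact_force: [0.5, 2.1, 1.3]
width: -0.0003
```

play_rows([
  [0, 0, 0, -6, 0, 0, 255],
  [0, 0, 0, -12, 0, 0, 255],
  [0, 0, 0, -18, 0, 0, 255],
  [0, 0, 0, -24, 0, 0, 255],
  [0, 0, 0, -30, 0, 0, 255],
  [0, 0, 0, -36, 0, 0, 255],
  [0, 0, 0, -42, 0, 0, 255],
  [0, 0, 0, -47, 0, 0, 255],
  [0, 0, 0, -51, 0, 0, 255],
  [0, 0, 0, -54, 0, 0, 255],
  [0, 0, 0, -56, 0, 0, 255],
])

```text
time_s: 3.15
tcp_pos: [0.5434, -0.0534, 0.1379]
orientation: [-2.149, -2.29, -0.001]
contact_force: [2.1, 2.0, 1.6]
width: 0.0003
```

play_rows([
  [0, 0, 0, -1.5, 0, 0, 255],
  [0, 0, 0, -3, 0, 0, 255],
  [0, 0, 0, -4, 0, 0, 255],
  [0, 0, 0, -4, 0, 0, 255],
])

```text
time_s: 3.55
tcp_pos: [0.5435, -0.0575, 0.1378]
orientation: [-2.149, -2.29, -0.0]
contact_force: [1.0, 2.1, 1.5]
width: 0.0001
```

play_rows([
  [0, 0, 0, -1, 0, 0, 255],
  [0, 0, 0, -2, 0, 0, 255],
  [0, 0, 0, -2, 0, 0, 255],
])

```text
time_s: 3.85
tcp_pos: [0.5437, -0.0596, 0.1378]
orientation: [-2.149, -2.29, 0.0]
contact_force: [0.9, 2.5, 0.9]
width: 0.0001
```

Run:
```python
from rig import env, capture
import cv2, numpy as np
from h import *
im=[]
p=[.53284,.10525,.06369]
for n,x,y in [("scene",190,150),("side",300,150)]:
    c=capture(n); im.append(cv2.resize(c["color"][y:y+140,x:x+140,::-1],(400,400),interpolation=cv2.INTER_CUBIC))
    for m in [(0,-185,150),(0,-185,168),(0,-40,119),(0,-44,119)]: print(n,m,((proj(c,W(p,np.array(m)))-[x,y])*400/140).round())
cv2.imwrite("pics/c2.png",np.hstack(im)); print(env.observe()["contact_force"])
```

```text
scene (0, -185, 150) [315. 285.]
scene (0, -185, 168) [314. 272.]
scene (0, -40, 119) [222. 199.]
scene (0, -44, 119) [224. 202.]
side (0, -185, 150) [214.  91.]
side (0, -185, 168) [214.  73.]
side (0, -40, 119) [188. 198.]
side (0, -44, 119) [189. 196.]
[0.15519352 2.18405325 1.24988618]
```

View pics/c2.png

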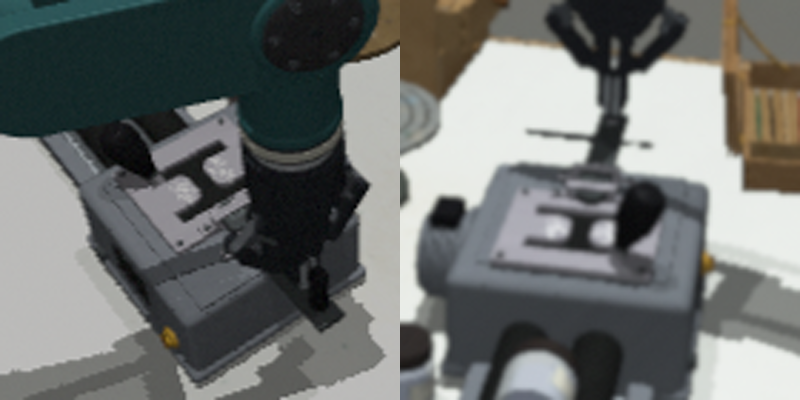

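The bar is nearly out: the post is at crop (318,287) against a predicted (315,285) at full travel, and the nose has left the gate. I'll nudge it up to the stop.

play_rows([
  [0, 0, 0, -1, 0, 0, 255],
  [0, 0, 0, -1.5, 0, 0, 255],
  [0, 0, 0, -1.5, 0, 0, 255],
])

```text
time_s: 4.25
tcp_pos: [0.5436, -0.0598, 0.1378]
orientation: [-2.147, -2.289, -0.003]
contact_force: [1.1, 5.9, 1.3]
width: 0.0001
```

The bar is at its end stop: the force rose and it moved no further. I'll back off, lift, turn 90° and go to the near side of the knob.

play_rows([
  [0, 0, 0, 5, 0, 0, 255],
  [0, 0, 0, 8, 0, -30, 255],
  [0, 0, 0, 10, 0, -65, 255],
  [0, 0, 0.15, 15, -10, -82, 255],
  [0, 0, 0.3, 40, -22, -82, 255],
  [0, 0, 0.45, 65, -34, -82, 255],
  [0, 0, 0.6, 90, -46, -82, 255],
  [0, 0, 0.75, 115, -58, -82, 255],
  [0, 0, 0.9, 140, -70, -82, 255],
  [0, 0, 1.05, 165, -82, -82, 255],
  [0, 0, 1.2, 190, -94, -82, 255],
  [0, 0, 1.35, 205, -102, -82, 255],
])

```text
time_s: 5.45
tcp_pos: [0.4276, 0.1385, 0.2202]
orientation: [-3.109, -0.437, 0.002]
contact_force: [-1.1, -0.2, -0.6]
width: -0.0001
```

play_rows([
  [0, 0, 0.15, 0, 0, 0, 255],
  [0, 0, 0.22, 0, 0, 0, 255],
  [0, 0, 0.22, 0, 0, 0, 255],
])

```text
time_s: 5.75
tcp_pos: [0.4272, 0.138, 0.2198]
orientation: [3.14, 0.093, -0.004]
contact_force: [-0.5, -0.5, 0.7]
width: -0.0002
```

```bash
cat >> h.py <<'E'
P=[.53284,.10525,.06369]
def mill(p):
    c,s=np.cos(P[2]),np.sin(P[2]); d=np.array(p[:2])-P[:2]; return (1e3*np.array([c*d[0]+s*d[1],-s*d[0]+c*d[1],p[2]])).round(1)
def st():
    from rig import env
    from scipy.spatial.transform import Rotation as Ro
    o=env.observe(); R=Ro.from_rotvec(o["orientation"]).as_matrix()
    M=Ro.from_euler('z',-P[2]).as_matrix()
    print("t",o["time_s"],"mill",mill(o["tcp_pos"]),"F",(M@o["contact_force"]).round(1),"toolx",(M@R[:,0]).round(3),"tooly",(M@R[:,1]).round(3),"q",o["q"].round(2))
E
python3 -c "from h import *; st()"
```

```text
t 5.75 mill [-103.3   39.4  219.8] F [-0.5 -0.5  0.7] toolx [ 1.    -0.004 -0.002] tooly [-0.004 -1.     0.   ] q [ 0.19 -0.14  1.61  0.    1.67  1.7 ]
```

play_rows([
  [0, 0, 0, 0, 0, 25, 255],
  [0, 0, 0, 0, 0, 55, 255],
  [0, 0, 0, 0, 0, 75, 255],
  [0, 0, 0, 6, 0, 75, 255],
  [0, 0, 0, 12, 0, 75, 255],
  [0, 0, 0, 17, 0, 75, 255],
  [0, 0, 0, 22, 0, 75, 255],
  [0, 0, 0, 27, 0, 75, 255],
  [0, 0, 0, 32, 0, 75, 255],
  [0, 0, 0, 37, 0, 75, 255],
])

```text
time_s: 6.75
tcp_pos: [0.4642, 0.1404, 0.1451]
orientation: [-3.14, -0.094, 0.004]
contact_force: [-5.1, 0.4, 1.9]
width: 0.0
```

```bash
python3 -c "from h import *; st()"
```

```text
t 6.75 mill [-66.3  39.5 145.1] F [-5.   0.8  1.9] toolx [ 1.    -0.004 -0.003] tooly [-0.004 -1.    -0.   ] q [ 0.18 -0.02  1.66  0.    1.51  1.69]
```

Contact, at about 5 N. I'll carry on to x ≈ -38.

play_rows([
  [0, 0, 0, 4, 0, 0, 255],
  [0, 0, 0, 8, 0, 0, 255],
  [0, 0, 0, 12, 0, 0, 255],
  [0, 0, 0, 16, 0, 0, 255],
  [0, 0, 0, 20, 0, 0, 255],
  [0, 0, 0, 24, 0, 0, 255],
  [0, 0, 0, 28, 0, 0, 255],
  [0, 0, 0, 28, 0, 0, 255],
])

```text
time_s: 7.55
tcp_pos: [0.4927, 0.142, 0.145]
orientation: [3.14, 0.093, -0.003]
contact_force: [-1.7, 1.0, 1.8]
width: 0.0002
```

Run:
```python
from rig import env, capture
import cv2, numpy as np
from h import *
st()
c=capture("side"); np.savez("pics/s3.npz",**c); x,y=310,170
im=cv2.resize(c["color"][y:y+100,x:x+130,::-1],(780,600),interpolation=cv2.INTER_CUBIC)
for f,col in [(-.2,(0,0,255)),(-.1,(0,255,255)),(0,(0,255,0))]:
    a,b=[((proj(c,W(P,lev(L,-.28,f)))-[x,y])*6).round().astype(int) for L in (95,178)]
    cv2.line(im,tuple(a),tuple(b),col,1); print(f,a,b)
cv2.imwrite("pics/c3.png",im)
```

```text
t 7.55 mill [-37.7  39.2 145. ] F [-1.6  1.1  1.8] toolx [ 1.    -0.004 -0.002] tooly [-0.004 -1.     0.   ] q [0.17 0.04 1.59 0.   1.51 1.68]
-0.2 [357 413] [401 262]
-0.1 [331 408] [351 251]
0 [306 404] [302 244]
```

View pics/c3.png

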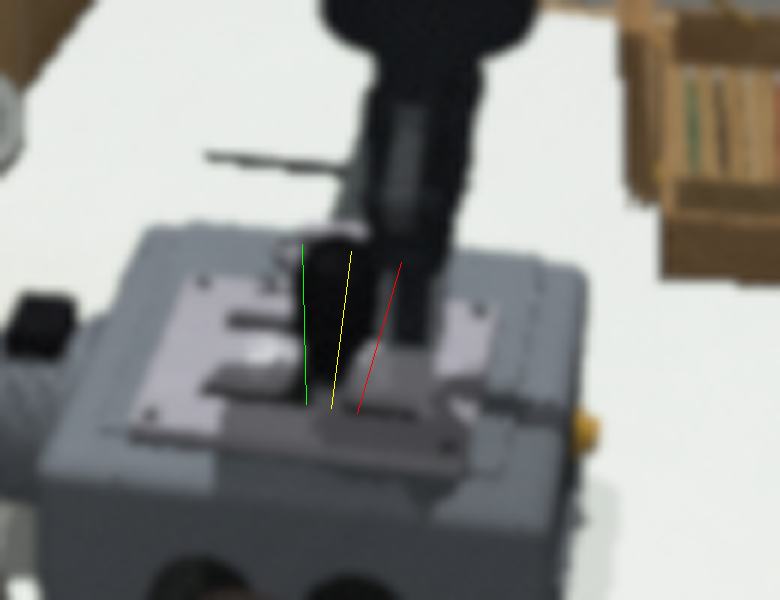

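The knob centre is at about (337,290) in the crop, which puts f at about -0.08, as the contact geometry predicts. About 9.5 mm more brings it to the crossbar.

play_rows([
  [0, 0, 0, 3, 0, 0, 255],
  [0, 0, 0, 6, 0, 0, 255],
  [0, 0, 0, 8, 0, 0, 255],
  [0, 0, 0, 9.5, 0, 0, 255],
  [0, 0, 0, 9.5, 0, 0, 255],
])

```text
time_s: 8.1
tcp_pos: [0.5022, 0.1426, 0.1449]
orientation: [3.14, 0.093, -0.003]
contact_force: [-2.1, 0.8, 0.5]
width: -0.0001
```

Run:
```python
from rig import env, capture
import cv2, numpy as np
from h import *
st()
c=capture("side"); np.savez("pics/s4.npz",**c); x,y=310,170
im=c["color"][y:y+100,x:x+130]
g=im.max(axis=2)
for r in (43,46,49,52,55): print(r,g[r,42:66].tolist(), [ (proj(c,W(P,lev(L,-.28,0)))-[x,y]).round(1).tolist() for L in (150,)])
```

```text
t 8.1 mill [-28.2  39.2 144.9] F [-2.   1.   0.5] toolx [ 1.    -0.004 -0.002] tooly [-0.004 -1.     0.   ] q [0.17 0.06 1.57 0.   1.51 1.68]
43 [137, 130, 100, 54, 23, 19, 22, 24, 23, 23, 22, 21, 18, 18, 17, 16, 21, 27, 27, 26, 27, 25, 27, 25] [[50.5, 50.0]]
46 [141, 113, 72, 31, 15, 13, 14, 14, 16, 16, 16, 17, 13, 15, 16, 14, 31, 58, 58, 40, 28, 28, 28, 26] [[50.5, 50.0]]
49 [167, 147, 106, 51, 16, 13, 14, 14, 14, 15, 14, 13, 11, 13, 15, 16, 38, 65, 66, 43, 27, 24, 25, 25] [[50.5, 50.0]]
52 [115, 114, 91, 51, 21, 13, 13, 12, 15, 12, 14, 14, 12, 12, 12, 17, 41, 66, 63, 41, 27, 28, 25, 28] [[50.5, 50.0]]
55 [152, 152, 141, 107, 55, 20, 13, 12, 11, 13, 12, 10, 14, 12, 14, 23, 49, 70, 62, 37, 26, 25, 25, 28] [[50.5, 50.0]]
```

The knob spans columns 45–58, centre 51.5. The model for f=0 gives 50.5, so f is about -0.01. After a 1 mm nudge I'll go round to the left side of the knob.

play_rows([
  [0, 0, 0, 1, 0, 0, 255],
  [0, 0, 0, 1, 0, 0, 255],
  [0, 0, 0, -10, 0, 0, 255],
  [0, 0, 0, -22, 0, 0, 255],
  [0, 0, 0, -22, 0, -40, 255],
  [0, 0, 0, -22, 0, -76, 255],
  [0, 0, -0.15, -20, -8, -76, 255],
  [0, 0, -0.3, -14, -16, -76, 255],
  [0, 0, -0.45, -6, -25, -76, 255],
  [0, 0, -0.6, 4, -34, -76, 255],
  [0, 0, -0.75, 14, -42, -76, 255],
  [0, 0, -0.9, 24, -51, -76, 255],
])

```text
time_s: 9.35
tcp_pos: [0.5228, 0.195, 0.2209]
orientation: [-2.782, -1.458, 0.003]
contact_force: [-0.9, -0.5, -0.1]
width: 0.0001
```

play_rows([
  [0, 0, -0.15, 0, 0, 0, 255],
  [0, 0, -0.3, 0, 0, 0, 255],
  [0, 0, -0.45, 0, 0, 0, 255],
  [0, 0, -0.6, 0, 0, 0, 255],
  [0, 0, -0.675, 0, 0, 0, 255],
  [0, 0, -0.675, 0, 0, 0, 255],
])

```text
time_s: 9.95
tcp_pos: [0.522, 0.1948, 0.2208]
orientation: [-2.142, -2.297, 0.002]
contact_force: [-0.6, -0.2, -0.7]
width: -0.0001
```

Run:
```python
from rig import env, capture
import cv2, numpy as np
from h import *
st()
c=capture("side"); x,y=310,170
im=c["color"][y:y+100,x:x+130]; g=im.max(axis=2)
for r in (46,49,52,55): print(r,g[r,38:66].tolist())
```

```text
t 9.95 mill [ -5.1  90.1 220.8] F [-0.6 -0.2 -0.7] toolx [-0.006  1.    -0.001] tooly [ 1.     0.006 -0.002] q [ 0.26  0.11  1.37 -0.    1.67  0.19]
46 [162, 160, 158, 154, 140, 107, 63, 25, 14, 14, 14, 15, 15, 16, 16, 14, 13, 13, 11, 21, 55, 102, 128, 133, 136, 136, 132, 114]
49 [179, 179, 179, 177, 161, 125, 73, 30, 13, 13, 16, 13, 13, 13, 13, 14, 12, 13, 12, 12, 21, 38, 47, 54, 70, 83, 95, 121]
52 [122, 106, 106, 110, 111, 100, 70, 33, 13, 13, 15, 14, 12, 12, 11, 14, 13, 15, 12, 23, 69, 125, 158, 169, 172, 173, 174, 175]
55 [158, 151, 149, 150, 152, 148, 128, 88, 45, 18, 13, 13, 11, 14, 12, 13, 12, 12, 14, 22, 45, 65, 78, 84, 87, 91, 95, 98]
```

Knob centre now 51.0 against 50.5, so f ≈ 0. I'll descend and push right.

play_rows([
  [0, 0, 0, 0, 5, 25, 255],
  [0, 0, 0, 0, 5, 55, 255],
  [0, 0, 0, 0, 5, 76, 255],
  [0, 0, 0, 0, 5, 76, 255],
  [0, 0, 0, -6, 5, 76, 255],
  [0, 0, 0, -12, 5, 76, 255],
  [0, 0, 0, -17, 5, 76, 255],
  [0, 0, 0, -22, 5, 76, 255],
  [0, 0, 0, -26, 5, 76, 255],
  [0, 0, 0, -30, 5, 76, 255],
])

```text
time_s: 11.0
tcp_pos: [0.5296, 0.1654, 0.1459]
orientation: [-2.144, -2.296, -0.001]
contact_force: [-0.3, 2.9, 2.2]
width: -0.0003
```

```bash
python3 -c "from h import *; st()"
```

```text
t 11.0 mill [  0.6  60.2 145.9] F [-0.1  2.9  2.2] toolx [-0.005  1.     0.001] tooly [1.    0.005 0.   ] q [0.2  0.13 1.49 0.   1.52 0.13]
```

play_rows([
  [0, 0, 0, -4, 0, 0, 255],
  [0, 0, 0, -8, 0, 0, 255],
  [0, 0, 0, -12, 0, 0, 255],
  [0, 0, 0, -16, 0, 0, 255],
  [0, 0, 0, -20, 0, 0, 255],
  [0, 0, 0, -24, 0, 0, 255],
])

```text
time_s: 11.6
tcp_pos: [0.5311, 0.141, 0.1457]
orientation: [-2.144, -2.296, -0.0]
contact_force: [0.0, 2.2, 2.5]
width: 0.0001
```

```bash
python3 -c "from h import *; st()"
```

```text
t 11.6 mill [  0.6  35.8 145.7] F [0.1 2.2 2.5] toolx [-0.004  1.     0.   ] tooly [ 1.     0.004 -0.   ] q [0.16 0.12 1.51 0.   1.52 0.09]
```

It's in the crossbar with low force. Continuing.

play_rows([
  [0, 0, 0, -4, 0, 0, 255],
  [0, 0, 0, -8, 0, 0, 255],
  [0, 0, 0, -12, 0, 0, 255],
  [0, 0, 0, -16, 0, 0, 255],
  [0, 0, 0, -20, 0, 0, 255],
  [0, 0, 0, -24, 0, 0, 255],
  [0, 0, 0, -28, 0, 0, 255],
  [0, 0, 0, -32, 0, 0, 255],
  [0, 0, 0, -36, 0, 0, 255],
])

```text
time_s: 12.5
tcp_pos: [0.5334, 0.1048, 0.1453]
orientation: [-2.144, -2.295, 0.0]
contact_force: [0.4, 1.7, 0.2]
width: 0.0001
```

```bash
python3 -c "from h import *; st()"
```

```text
t 12.5 mill [  0.5  -0.5 145.3] F [0.5 1.7 0.2] toolx [-0.004  1.     0.   ] tooly [ 1.     0.004 -0.001] q [0.09 0.11 1.52 0.   1.51 0.02]
```

Now slow steps to the right wall.

play_rows([
  [0, 0, 0, -2, 0, 0, 255],
  [0, 0, 0, -4, 0, 0, 255],
  [0, 0, 0, -6, 0, 0, 255],
  [0, 0, 0, -7.5, 0, 0, 255],
  [0, 0, 0, -7.5, 0, 0, 255],
])

```text
time_s: 13.0
tcp_pos: [0.5337, 0.0971, 0.145]
orientation: [-2.144, -2.295, 0.001]
contact_force: [-0.3, 1.6, -2.4]
width: -0.0003
```

```bash
python3 -c "from h import *; st()"
```

```text
t 13.0 mill [  0.4  -8.2 145. ] F [-0.2  1.6 -2.4] toolx [-0.004  1.     0.   ] tooly [ 1.     0.004 -0.001] q [0.08 0.1  1.52 0.   1.51 0.01]
```

play_rows([
  [0, 0, 0, -1, 0, 0, 255],
  [0, 0, 0, -2, 0, 0, 255],
  [0, 0, 0, -2, 0, 0, 255],
])

```text
time_s: 13.3
tcp_pos: [0.5338, 0.0951, 0.1448]
orientation: [-2.144, -2.295, 0.001]
contact_force: [-0.0, 1.4, -1.4]
width: -0.0002
```

play_rows([
  [0, 0, 0, -1, 0, 0, 255],
  [0, 0, 0, -1, 0, 0, 255],
])

```text
time_s: 13.5
tcp_pos: [0.5338, 0.094, 0.1448]
orientation: [-2.144, -2.295, 0.002]
contact_force: [1.0, 2.6, -0.2]
width: 0.0001
```

play_rows([
  [0, 0, 0, -1, 0, 0, 255],
  [0, 0, 0, -1.5, 0, 0, 255],
  [0, 0, 0, -1.5, 0, 0, 255],
])

```text
time_s: 13.8
tcp_pos: [0.5339, 0.0924, 0.1448]
orientation: [-2.144, -2.294, 0.002]
contact_force: [0.1, 1.9, -1.6]
width: 0.0001
```

Run:
```python
from rig import env, capture
import cv2, numpy as np
from h import *
st()
c=capture("side"); np.savez("pics/s5.npz",**c); x,y=310,150
im=cv2.resize(c["color"][y:y+100,x:x+130,::-1],(780,600),interpolation=cv2.INTER_CUBIC)
for s,col in [(.22,(0,0,255)),(.28,(0,255,0))]:
    a,b=[((proj(c,W(P,lev(L,s,0)))-[x,y])*6).round().astype(int) for L in (95,178)]
    cv2.line(im,tuple(a),tuple(b),col,1); print(s,a,b)
cv2.imwrite("pics/c5.png",im)
```

```text
t 13.8 mill [  0.3 -12.9 144.8] F [ 0.2  1.9 -1.6] toolx [-0.004  1.     0.   ] tooly [ 1.     0.004 -0.002] q [ 0.07  0.1   1.53  0.    1.51 -0.  ]
0.22 [326 459] [340 251]
0.28 [328 455] [344 245]
```

View pics/c5.png

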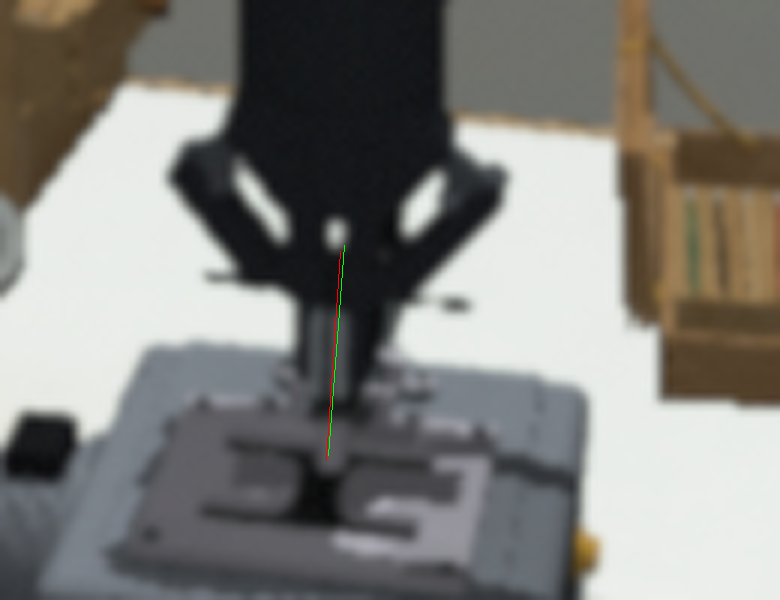

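The lever has crossed: the stem sits in the right slot's crossbar mouth at about (328,455). I'll feel for the wall.

play_rows([
  [0, 0, 0, -1, 0, 0, 255],
  [0, 0, 0, -2, 0, 0, 255],
  [0, 0, 0, -2, 0, 0, 255],
])

```text
time_s: 14.15
tcp_pos: [0.534, 0.0908, 0.1447]
orientation: [-2.143, -2.294, 0.001]
contact_force: [0.3, 2.9, -1.8]
width: 0.0002
```

```bash
python3 -c "from h import *; st()"
```

```text
t 14.15 mill [  0.2 -14.5 144.7] F [ 0.5  2.9 -1.8] toolx [-0.004  1.     0.001] tooly [ 1.     0.004 -0.002] q [ 0.06  0.1   1.53  0.    1.51 -0.01]
```

play_rows([
  [0, 0, 0, -1, 0, 0, 255],
  [0, 0, 0, -2, 0, 0, 255],
  [0, 0, 0, -2, 0, 0, 255],
])

```text
time_s: 14.45
tcp_pos: [0.534, 0.0903, 0.1447]
orientation: [-2.141, -2.293, -0.003]
contact_force: [0.1, 6.6, -2.6]
width: -0.0002
```

```bash
python3 -c "from h import *; st()"
```

```text
t 14.45 mill [  0.2 -15.  144.7] F [ 0.5  6.5 -2.6] toolx [-0.005  1.     0.004] tooly [ 1.     0.005 -0.002] q [ 0.06  0.1   1.53  0.    1.51 -0.01]
```

The right wall is reached at about 6.5 N. I'll lift, turn and go to the near side of the knob for the +x push.

play_rows([
  [0, 0, 0, 5, 0, 0, 255],
  [0, 0, 0, 14, 0, -5, 255],
  [0, 0, 0, 18, 0, -40, 255],
  [0, 0, 0, 18, 0, -76, 255],
  [0, 0, 0.15, 12, -6, -76, 255],
  [0, 0, 0.3, 5, -12, -76, 255],
  [0, 0, 0.45, -2, -19, -76, 255],
  [0, 0, 0.6, -9, -26, -76, 255],
  [0, 0, 0.75, -16, -34, -76, 255],
  [0, 0, 0.9, -22, -42, -76, 255],
  [0, 0, 1.05, -26, -48, -76, 255],
  [0, 0, 1.2, -26, -54, -76, 255],
])

```text
time_s: 15.65
tcp_pos: [0.482, 0.0594, 0.2217]
orientation: [-3.066, -0.673, 0.0]
contact_force: [-0.2, 0.8, 0.1]
width: 0.0001
```

play_rows([
  [0, 0, 0.15, 0, 0, 0, 255],
  [0, 0, 0.3, 0, 0, 0, 255],
  [0, 0, 0.37, 0, 0, 0, 255],
  [0, 0, 0.37, 0, 0, 0, 255],
])

```text
time_s: 16.05
tcp_pos: [0.4822, 0.0592, 0.2226]
orientation: [-3.139, -0.097, -0.001]
contact_force: [0.8, -0.0, 0.4]
width: -0.0002
```

```bash
python3 -c "from h import *; st()"
```

```text
t 16.05 mill [-53.4 -42.8 222.6] F [ 0.8 -0.1  0.4] toolx [ 1.    -0.002  0.001] tooly [-0.002 -1.    -0.001] q [ 0.   -0.06  1.53  0.    1.66  1.51]
```

play_rows([
  [0, 0, 0, 0, -2, 30, 255],
  [0, 0, 0, 0, -2, 60, 255],
  [0, 0, 0, 0, -2, 77, 255],
  [0, 0, 0, 7, -2, 77, 255],
  [0, 0, 0, 14, -2, 77, 255],
  [0, 0, 0, 19, -2, 77, 255],
  [0, 0, 0, 23, -2, 77, 255],
  [0, 0, 0, 27, -2, 77, 255],
  [0, 0, 0, 31, -2, 77, 255],
  [0, 0, 0, 35, -2, 77, 255],
  [0, 0, 0, 39, -2, 77, 255],
])

```text
time_s: 17.15
tcp_pos: [0.5212, 0.0636, 0.1458]
orientation: [-3.139, -0.097, -0.001]
contact_force: [-2.7, -0.5, 2.8]
width: -0.0001
```

```bash
python3 -c "from h import *; st()"
```

```text
t 17.15 mill [-14.2 -40.8 145.8] F [-2.7 -0.3  2.8] toolx [ 1.    -0.002  0.001] tooly [-0.002 -1.    -0.001] q [0.01 0.06 1.57 0.   1.51 1.52]
```

play_rows([
  [0, 0, 0, 4, 0, 0, 255],
  [0, 0, 0, 8, 0, 0, 255],
  [0, 0, 0, 12, 0, 0, 255],
  [0, 0, 0, 16, 0, 0, 255],
  [0, 0, 0, 19, 0, 0, 255],
  [0, 0, 0, 22, 0, 0, 255],
  [0, 0, 0, 25, 0, 0, 255],
])

```text
time_s: 17.85
tcp_pos: [0.5459, 0.0653, 0.145]
orientation: [-3.139, -0.098, 0.002]
contact_force: [-2.6, 0.2, -1.3]
width: -0.0
```

```bash
python3 -c "from h import *; st()"
```

```text
t 17.85 mill [ 10.5 -40.7 145. ] F [-2.6  0.4 -1.3] toolx [ 1.    -0.002 -0.001] tooly [-0.002 -1.    -0.001] q [0.02 0.12 1.51 0.   1.52 1.52]
```

play_rows([
  [0, 0, 0, 2, 0, 0, 255],
  [0, 0, 0, 4, 0, 0, 255],
  [0, 0, 0, 6, 0, 0, 255],
  [0, 0, 0, 7.5, 0, 0, 255],
  [0, 0, 0, 7.5, 0, 0, 255],
])

```text
time_s: 18.35
tcp_pos: [0.5538, 0.0657, 0.1452]
orientation: [-3.139, -0.097, 0.0]
contact_force: [-1.3, -0.3, 0.0]
width: 0.0
```

play_rows([
  [0, 0, 0, 1, 0, 0, 255],
  [0, 0, 0, 2, 0, 0, 255],
  [0, 0, 0, 2, 0, 0, 255],
])

```text
time_s: 18.65
tcp_pos: [0.5561, 0.0658, 0.1454]
orientation: [-3.139, -0.097, -0.001]
contact_force: [-2.8, 0.3, 0.3]
width: -0.0001
```

```bash
python3 -c "from h import *; st()"
```

```text
t 18.65 mill [ 20.7 -40.9 145.4] F [-2.8  0.5  0.3] toolx [ 1.    -0.002  0.   ] tooly [-0.002 -1.    -0.001] q [0.02 0.14 1.48 0.   1.52 1.52]
```

Near the end (f ≈ 0.33). I'll feel for the stop in 1 mm steps.

play_rows([
  [0, 0, 0, 1, 0, 0, 255],
  [0, 0, 0, 2, 0, 0, 255],
  [0, 0, 0, 2, 0, 0, 255],
])

```text
time_s: 18.95
tcp_pos: [0.5583, 0.0659, 0.1455]
orientation: [-3.139, -0.097, -0.001]
contact_force: [-2.0, 0.6, 0.3]
width: 0.0001
```

play_rows([
  [0, 0, 0, 1, 0, 0, 255],
  [0, 0, 0, 1, 0, 0, 255],
])

```text
time_s: 19.15
tcp_pos: [0.559, 0.066, 0.1453]
orientation: [-3.139, -0.097, 0.001]
contact_force: [-3.6, 0.4, -0.5]
width: -0.0002
```

play_rows([
  [0, 0, 0, 1, 0, 0, 255],
  [0, 0, 0, 1.5, 0, 0, 255],
  [0, 0, 0, 1.5, 0, 0, 255],
])

```text
time_s: 19.45
tcp_pos: [0.5594, 0.0661, 0.1451]
orientation: [-3.139, -0.098, 0.005]
contact_force: [-6.1, 0.4, -0.4]
width: 0.0002
```

```bash
python3 -c "from h import *; st()"
```

```text
t 19.45 mill [ 24.  -40.8 145.1] F [-6.   0.8 -0.4] toolx [ 1.    -0.002 -0.003] tooly [-0.002 -1.    -0.001] q [0.02 0.15 1.47 0.   1.52 1.52]
```

The end stop is reached at 6 N. I'll retreat, lift and turn back to the right side of the post.

play_rows([
  [0, 0, 0, -8, 0, 0, 255],
  [0, 0, 0, -22, 0, 0, 255],
  [0, 0, 0, -26, 0, -40, 255],
  [0, 0, 0, -26, 0, -77, 255],
  [0, 0, -0.15, -26, 15, -77, 255],
  [0, 0, -0.3, -24, 35, -77, 255],
  [0, 0, -0.45, -24, 58, -77, 255],
  [0, 0, -0.6, -24, 82, -77, 255],
  [0, 0, -0.75, -24, 106, -77, 255],
  [0, 0, -0.9, -24, 130, -77, 255],
  [0, 0, -1.05, -24, 154, -77, 255],
  [0, 0, -1.2, -24, 175, -77, 255],
])

```text
time_s: 20.65
tcp_pos: [0.5475, -0.1118, 0.223]
orientation: [2.53, 1.86, 0.0]
contact_force: [0.7, -0.1, 0.8]
width: 0.0001
```

play_rows([
  [0, 0, -0.15, 0, 0, 0, 255],
  [0, 0, -0.3, 0, 0, 0, 255],
  [0, 0, -0.37, 0, 0, 0, 255],
  [0, 0, -0.37, 0, 0, 0, 255],
])

```text
time_s: 21.05
tcp_pos: [0.5483, -0.1123, 0.2239]
orientation: [2.144, 2.291, 0.002]
contact_force: [0.2, -0.4, 0.9]
width: -0.0
```

Run:
```python
from rig import env, capture
import cv2, numpy as np
from h import *
st()
im=[]
for n,x,y in [("scene",190,150),("wrist",120,0)]:
    c=capture(n); w=140 if n=="scene" else 400
    im.append(cv2.resize(c["color"][y:y+w,x:x+w,::-1],(400,400),interpolation=cv2.INTER_CUBIC))
    for m in [(0,-185,168),lev(178,.28,.35),lev(178,.28,.29)]: print(n,((proj(c,W(P,np.array(m)))-[x,y])*400/w).round())
cv2.imwrite("pics/c6.png",np.hstack(im))
```

```text
t 21.05 mill [   1.5 -218.1  223.9] F [ 0.2 -0.5  0.9] toolx [-0.003  1.    -0.002] tooly [1.    0.003 0.004] q [-0.3   0.11  1.36 -0.    1.67 -0.37]
scene [314. 272.]
scene [277. 128.]
scene [268. 132.]
wrist [196. 167.]
wrist [314. -95.]
wrist [296. -97.]
```

View pics/c6.png

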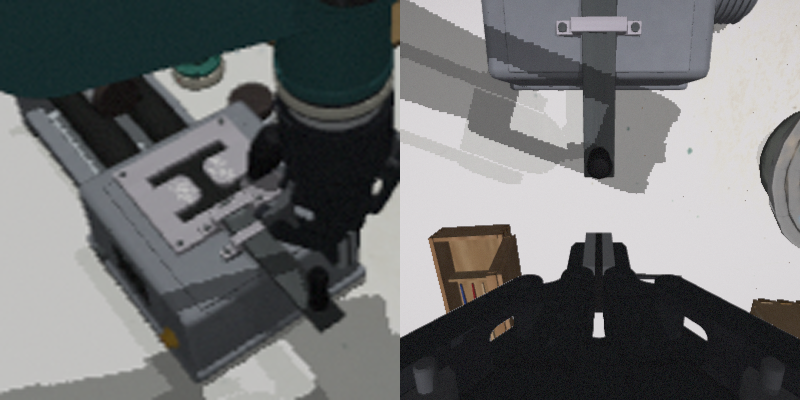

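The post top is at (597,163), predicted (596,167). The lever stands at the far right. I'll descend and push the bar home.

play_rows([
  [0, 0, 0, 0, -1, 30, 255],
  [0, 0, 0, 0, -1, 60, 255],
  [0, 0, 0, 0, -1, 86, 255],
  [0, 0, 0, 0, -1, 86, 255],
  [0, 0, 0, 5, -1, 86, 255],
  [0, 0, 0, 10, -1, 86, 255],
  [0, 0, 0, 15, -1, 86, 255],
  [0, 0, 0, 20, -1, 86, 255],
  [0, 0, 0, 25, -1, 86, 255],
  [0, 0, 0, 30, -1, 86, 255],
])

```text
time_s: 22.15
tcp_pos: [0.5459, -0.0822, 0.1386]
orientation: [2.144, 2.288, 0.003]
contact_force: [1.1, -3.9, 1.0]
width: 0.0001
```

```bash
python3 -c "from h import *; st()"
```

```text
t 22.15 mill [   1.1 -187.9  138.6] F [ 0.8 -4.   1. ] toolx [-0.001  1.    -0.003] tooly [1.    0.001 0.005] q [-0.25  0.12  1.52 -0.    1.5  -0.32]
```

play_rows([
  [0, 0, 0, 5, 0, 0, 255],
  [0, 0, 0, 10, 0, 0, 255],
  [0, 0, 0, 15, 0, 0, 255],
  [0, 0, 0, 20, 0, 0, 255],
  [0, 0, 0, 25, 0, 0, 255],
  [0, 0, 0, 30, 0, 0, 255],
  [0, 0, 0, 35, 0, 0, 255],
  [0, 0, 0, 40, 0, 0, 255],
  [0, 0, 0, 44, 0, 0, 255],
  [0, 0, 0, 48, 0, 0, 255],
  [0, 0, 0, 51, 0, 0, 255],
  [0, 0, 0, 53, 0, 0, 255],
])

```text
time_s: 23.35
tcp_pos: [0.5424, -0.029, 0.1385]
orientation: [2.144, 2.289, 0.003]
contact_force: [0.3, -2.1, 1.8]
width: -0.0002
```

```bash
python3 -c "from h import *; st()"
```

```text
t 23.35 mill [   1.  -134.6  138.5] F [ 0.2 -2.1  1.8] toolx [-0.002  1.    -0.003] tooly [1.    0.002 0.005] q [-0.16  0.11  1.54 -0.    1.49 -0.22]
```

play_rows([
  [0, 0, 0, 1.5, 0, 0, 255],
  [0, 0, 0, 3, 0, 0, 255],
  [0, 0, 0, 4.5, 0, 0, 255],
  [0, 0, 0, 6, 0, 0, 255],
  [0, 0, 0, 6, 0, 0, 255],
])

```text
time_s: 23.85
tcp_pos: [0.542, -0.0228, 0.1384]
orientation: [2.144, 2.289, 0.003]
contact_force: [0.1, -2.2, 1.5]
width: 0.0002
```

play_rows([
  [0, 0, 0, 1, 0, 0, 255],
  [0, 0, 0, 2, 0, 0, 255],
  [0, 0, 0, 2, 0, 0, 255],
])

```text
time_s: 24.15
tcp_pos: [0.5419, -0.0215, 0.1385]
orientation: [2.144, 2.288, 0.001]
contact_force: [-0.3, -4.0, 2.1]
width: -0.0
```

```bash
python3 -c "from h import *; st()"
```

```text
t 24.15 mill [   1.  -127.   138.5] F [-0.6 -4.   2.1] toolx [-0.001  1.    -0.004] tooly [1.    0.001 0.005] q [-0.14  0.1   1.54 -0.    1.49 -0.21]
```

play_rows([
  [0, 0, 0, 1, 0, 0, 255],
  [0, 0, 0, 2, 0, 0, 255],
  [0, 0, 0, 2, 0, 0, 255],
])

```text
time_s: 24.45
tcp_pos: [0.5419, -0.0214, 0.1385]
orientation: [2.143, 2.285, -0.003]
contact_force: [0.3, -7.4, 1.5]
width: -0.0004
```

The home stop is felt where expected (TCP y = -127). I'll back away and check.

play_rows([
  [0, 0, 0, -8, 0, 0, 255],
  [0, 0, 0, -25, 0, 0, 255],
  [0, 0, 0, -35, 0, -30, 255],
  [0, 0, 0, -60, 0, -70, 255],
  [0, 0, 0, -90, 0, -100, 255],
  [0, 0, 0, -90, 0, -100, 255],
  [0, 0, 0, -90, 0, -100, 255],
])

```text
time_s: 25.15
tcp_pos: [0.5472, -0.1103, 0.2392]
orientation: [2.144, 2.285, -0.0]
contact_force: [-1.0, 0.2, -0.2]
width: -0.0001
```

Run:
```python
from rig import env, capture
import cv2, numpy as np
from h import *
st()
im=[]
for n,x,y in [("scene",190,150),("side",300,165)]:
    c=capture(n); w=140
    im.append(cv2.resize(c["color"][y:y+w,x:x+w,::-1],(400,400),interpolation=cv2.INTER_CUBIC))
    for m in [(0,-107,150),(0,38,119),lev(150,.28,.35),lev(150,.28,.29)]: print(n,((proj(c,W(P,np.array(m)))-[x,y])*400/w).round())
cv2.imwrite("pics/c7.png",np.hstack(im))
```

```text
t 25.15 mill [   0.6 -216.   239.2] F [-0.9  0.2 -0.2] toolx [ 0.     1.    -0.006] tooly [ 1.    -0.     0.006] q [-0.3   0.1   1.34 -0.    1.69 -0.36]
scene [261. 225.]
scene [177. 149.]
scene [265. 147.]
scene [258. 150.]
side [201.  86.]
side [172. 204.]
side [126. 113.]
side [137. 110.]
```

View pics/c7.png

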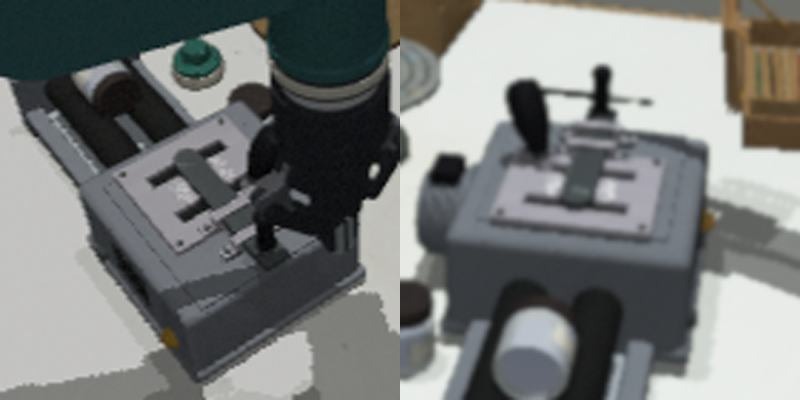

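The bar is home: the post is at side crop (602,86), predicted (601,86), and the nose spans the crossbar. The knob is at (525,112), predicted (526,113) for f=0.35. The jar lies on the rollers and the robot is clear of everything, so I'm handing in.

```bash
python3 -c "
from rig import env
print(env.finish_job()); print(env.observe()['contact_force'])"
```

```text
the job is handed in; nothing more can be done
None
the job is handed in; nothing more can be done
```

The mill is in the far right gear with the lock bar home again. I handed the job in after about 25 s of the 72 s. `finish_job` reports no verdict, so this rests on my own checks.

With the fingers shut and only pushing, I did this in order:
1. Pushed the lock bar's post right to its stop.
2. Pushed the lever up to the crossbar.
3. Pushed it across to the right wall.
4. Pushed it to the end of the far right slot.
5. Pushed the bar home to its stop.

- **Force:** the highest reading at the end of any move was about 7.4 N, at the bar's home stop. The limit is 35 N.
- **Lever:** in the last side view the knob lay within 1–2 px of where it should be at `lever_fore` 0.35 and `lever_side` 0.28.
- **Lock bar:** the post was within 1–2 px of its home position, with the nose across the crossbar.
- **Jar:** it still lay on the rollers in the last pictures, judged by eye.
- **Robot:** it stood clear of everything at the end.
- **Other loose things:** the arm stayed clear of the spare jar, timer, brush and cup. I did not measure their positions again at the end.

No check failed or disagreed. The last force reading after handing in was refused because the job was already closed.

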